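# Start the powder hood and push its sash up to the marked height

### The arm

A 6-joint arm with a two-finger parallel gripper is mounted at the origin on a cart in front of the work surface, level with it; the furniture and walls round the work are solid. World frame = base frame: x ahead of the robot, y to its left, z up, the work surface at z = 0. Lengths are in m, angles in rad, forces in N, time in s.
With the tool pointing down it reaches from about 0.35 to 0.775 m from the base axis. Payload 7.3 kg.
Tool frame: the origin (TCP) lies midway between the tips of the shut fingers; the grasp point (between the pads) lies 19 mm behind it (robot.grip_depth is the z of the grasp point in the tool frame, in m); z points along the fingers, y is the line along which they close (so a half turn about z gives the same grasp; the last joint's range is limited). The gripper opens to 92 mm and grips with 3 to 60 N. Pads are 19 mm wide; open, the fingers measure 130 mm over their backs; the gripper's body (75 mm by 190 mm) begins 47 mm behind the grasp point.
Start: joints at [-0.146, 0.342, 1.524, -0, 1.275, -0.146], TCP at [0.525, 0, 0.227] pointing down, gripper open.
Joint ranges: [-2.53, 2.53], [-0.77, 2.02], [0.04, 2.7], [-1, 4.14], [0.28, 2.66], [-3.11, 3.11]. Speed limits (rad/s): [2.57, 2.57, 3.14, 3.14, 3.14, 3.14].

### API

Orientations are given as [roll, pitch, yaw] about the fixed x, y, z axes, in that order (R = Rz(yaw) Ry(pitch) Rx(roll)).
In Python, from cell import robot, viewer gives the robot as it stands.
- The arm moves only by the tool step_arm, never from a script. Its argument "increments" is a list of rows, each an object with "delta_pos": the shift along the tool's x, y, z in cm, a list of three; "dr": the turn, a rotation vector about the tool's x, y, z in degrees, a list of three; "fingers": the closure, from -1 (fully open) to 1 (shut), so that 0 is half open. In form: [{"delta_pos": [tx, ty, tz], "dr": [wx, wy, wz], "fingers": fingers}, ...]. A call has exactly 5 rows; each row is the pose to reach, as a shift and turn from the pose commanded when the call began, along the tool's axes at that moment; what a row does not reach only later rows make up. A row lasts 1/8 s, in which the tool goes at most 62.5 mm and 10.7 degrees, less where a joint would pass 70% of its speed; a pose out of reach is approached as far as the arm can. A call with a gripper value outside its range is refused whole. The fingers move at their own pace and stop on an object; "newtons" is the grip in N (left out, the last holds). Time passes only in rows, so rows that repeat a pose let the fingers close, or fill a call up. It gives the time, the measured TCP pose, the force, the opening and the grip force at its end, in the units of the state.
- robot.observe(): the state, without advancing time (a new reading comes with each control period).
- viewer.read_camera(name): name is "scene" or "side" or "wrist"; returns the picture (480x640x3 uint8, red, green, blue); there is no depth.
- viewer.camera_params(name): a dict with "K" (3x3 intrinsics, pixels), "T" (4x4, takes a point from camera to world coordinates). Camera axes: x right, y down, z forward; pixel columns grow to the right and rows downward; lengths in m; the calibration is good to about 2 mm. A picture is of the moment at which its call begins: read the wrist's pose just before it. camera_params takes no time and is no camera call; for the wrist camera it gives the pose at the moment of the call.
- robot.hand_in(): hands the job in; it is judged then, once.
The state is a dict: "time": time; "qpos": joint angles; "qvel": joint speeds; "joint_efforts": joint torques, N m; "tool_pos": TCP position; "tool_rot": TCP orientation; "contact_force": force on the tool from outside, world axes, zero at the start; "torque": the same for the moment, N m; "opening": finger opening in m; "grip_force": force on a finger pad.
Only numpy, scipy, OpenCV 4.12 (cv2) and the standard library are available. Lean on these libraries where they do the work, as an engineer would, in place of code of your own. Each camera call takes 0.05 s, during which the arm holds its last target. There are 200 camera calls.

### The job

Get the small powder hood ready for work: first press the yellow fan button right down, then, with the fingers beneath the blue lip of the clear sliding window, push it up until its red pointer stands within the green band of the marker on the right-hand rail, and leave it there. The lip is only pushed, never pinched, and the marker, bottles, vials, jar, label roll and tray all stay where they are.

Things in the scene. Friction and masses are not known exactly. Their poses are not given: they have to be found in the camera images.
- hood: white bench-top powder hood with sloping front, 230 deep x 300 wide x 340 high (mm), fixed. Origin: centre of the underside of its base (25 thick); x axis to its back, front faces -x, z up. Front and its two aluminium rails lean back 30 degrees from upright: up the slope is (0.5, 0, 0.866) in this frame. Rails 24 wide, 278 apart between centres, 360 long.
- sash (a joint): travel of the clear sliding window up the slope, in m: 0 = lowest, 0.17 = top stop. It is counterweighted: it stays where it is left, and takes about 3 N to move either way. It starts at 0 to 0.03.
- lip_edge (a point): middle of the front lower edge of the sash's blue lip; moves with the sash. z axis: up the slope; x axis: into the hood, square to the pane. The lip is a bar 200 wide (along y) and 10 thick that sticks out 42 square to the pane, so it tilts up to the robot; its flat underside runs from here along +x to the pane, free beneath. A 4 thick black strip covers its top.
- pointer (a point): tip of the red pointer at the sash's right-hand end, 14 up the slope from the lip's underside; moves with the sash.
- band (a point): centre of the green band, 24 high (along the slope), on a black marker clipped to the right-hand rail; its z axis points up the slope. The pointer is level with the middle of the band when the values of joints sash and mark are equal.
- mark (a joint): position of the marker up the slope in m, on the same scale as joint sash; starts anywhere from 0.08 to 0.14 and stays there (stiff, not to be moved).
- fan (a joint): travel of the yellow fan button in m: 0 = out, 0.006 = fully down (about 4 N); it springs back.
- fan_top (a point): centre of the top of the yellow round fan button, 32 across, on a black housing fixed to the bench to the right of the hood; it is pressed straight down.
- tray: purple counting tray, 126 x 171 x 18, on the hood's floor, loose; origin at the centre of its underside.
- hood_vial: amber vial with white cap, 33 across, 50 high, on the hood's floor, loose; origin at the centre of its underside.
- blue_cap_bottle: white bottle with blue cap, 52 across, 85 high, loose, left of the hood's front; origin at the centre of its underside.
- syrup: red bottle with white cap, 42 across, 106 high, loose, left of the hood; origin at the centre of its underside.
- amber_vial: amber vial with white cap, 38 across, 73 high, loose, at the right front; origin at the centre of its underside.
- roll: roll of white labels, 62 across, 28 high, loose, near the hood's front left corner; origin at the centre of its underside.
- jar: white jar, 33 across, 45 high, loose, to the right of the hood at the back; origin at the centre of its underside.

How it is judged:
By the outcome, as a careful person would: the job done as asked, in the order asked, and still so for the second after the job is handed in, with the robot touching nothing.
It also fails if it takes over 46 s, if anything falls off the work surface, if the arm or the gripper's body presses on something with over 40 N, if the wrist force passes 120 N, or if a joint passes its speed limit or range.

## Working session

There is one attempt and no reset: what is moved stays moved. The work goes in short steps, Python scripts to look and compute and a tool call to move; the robot and the scene stay as the last step left them, time stands still between calls to the robot, and variables do not carry over. Pictures are saved under pics/ and viewed, at most 10 in all, crops included, and the job is handed in when it is done.

Besides the shell and the picture viewer there is one more tool, called after "Call:" as a command line: name --argument value ..., lists and objects as JSON in quotes. step_arm: Moves the arm, as the interface text tells. Its arguments: {"type":"object","properties":{"increments":{"type":"array"},"newtons":{"type":"number"}},"required":["increments"]}

```bash
ls; mkdir -p pics; python3 - <<'E'
from cell import robot, viewer
import cv2,numpy as np
for n in ("scene","side"):
    im=viewer.read_camera(n); cv2.imwrite(f"pics/{n}0.png",im[:,:,::-1])
    p=viewer.camera_params(n); print(n,np.round(p["K"],1).tolist(),np.round(p["T"],3).tolist())
print(robot.observe())
E
```

```text
pics
scene [[575.5, 0.0, 323.4], [0.0, 575.5, 241.7], [0.0, 0.0, 1.0]] [[0.426, -0.396, 0.813, -0.681], [-0.904, -0.163, 0.395, -0.593], [-0.024, -0.904, -0.427, 0.698], [0.0, 0.0, 0.0, 1.0]]
side [[531.2, 0.0, 308.0], [0.0, 531.2, 226.6], [0.0, 0.0, 1.0]] [[0.763, -0.287, 0.58, -0.265], [-0.647, -0.343, 0.681, -0.899], [0.004, -0.895, -0.447, 0.677], [0.0, 0.0, 0.0, 1.0]]
{'time': 0.1, 'qpos': array([-1.45971446e-01,  3.42663398e-01,  1.52493881e+00, -1.96858994e-05,
        1.27537938e+00, -1.45993371e-01]), 'qvel': array([-0.00021207, -0.0028121 , -0.00330347,  0.00064991, -0.00033229,
       -0.00090212]), 'joint_efforts': array([ 1.49919495e-03, -4.32001984e+01, -2.44694173e+01,  7.19219679e-02,
        5.25739230e-02, -9.79429342e-05]), 'tool_pos': array([5.24634078e-01, 8.49912814e-05, 2.26103034e-01]), 'tool_rot': array([-3.14021575e+00, -1.83431994e-04,  1.57082387e+00]), 'contact_force': array([-0.12721362,  0.43372281,  0.08839575]), 'torque': array([ 0.00085727, -0.00606192,  0.00181329]), 'grip_force': 0.0, 'opening': 0.09150654937773212}
```

View pics/scene0.png

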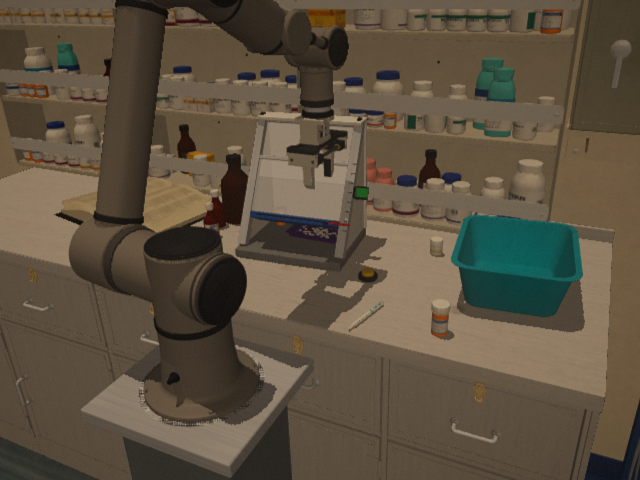

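View pics/side0.png

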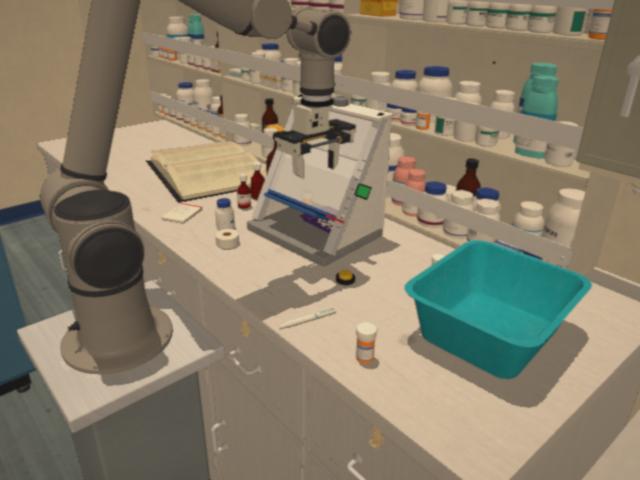

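Both views show the hood (scene around 300,190; side around 320,180), the green band at (361,192) and (363,191), and the fan button at (368,272) and (345,276). Next I'll enlarge these areas.

```bash
python3 - <<'E'
import cv2
for n,x,y in (("scene",230,170),("side",240,170)):
    im=cv2.imread(f"pics/{n}0.png")[y:y+120,x:x+160]
    cv2.imwrite(f"pics/{n}0c.png",cv2.convertScaleAbs(cv2.resize(im,None,fx=5,fy=5,interpolation=cv2.INTER_CUBIC),alpha=1.5))
E
```

```text
(no output)
```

View pics/scene0c.png

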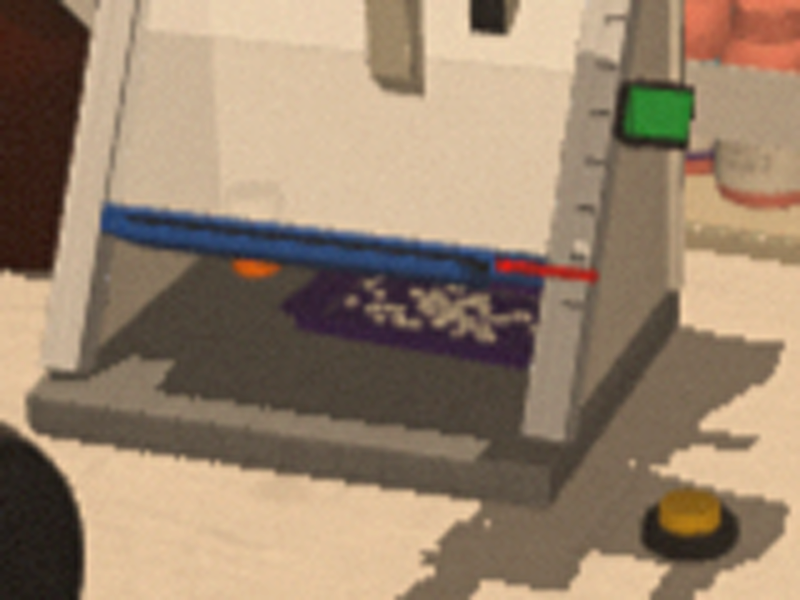

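View pics/side0c.png

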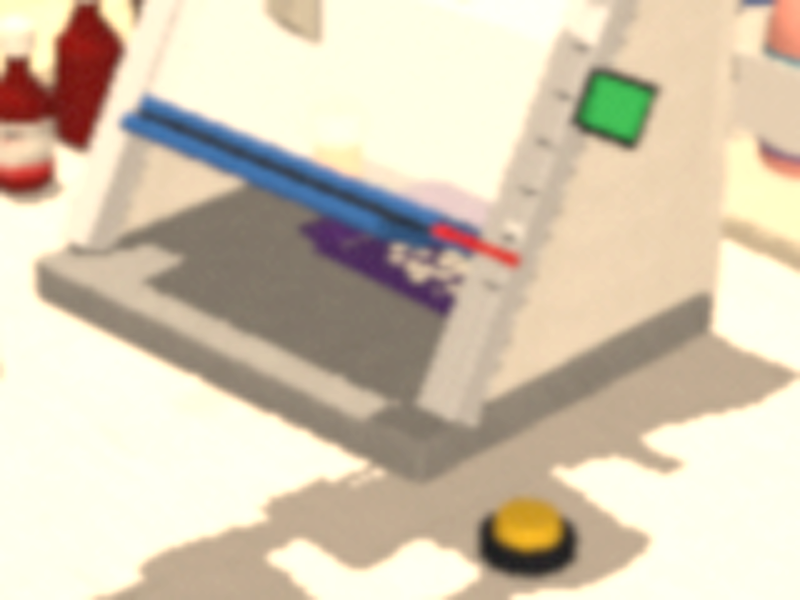

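The crops show the fan top at scene crop (691,502) and side crop (528,515). The pointer tip is at (597,276) and (519,262), the band centre at (660,114) and (615,107). The base's front bottom corners are at (551,502) and (30,427) in scene, (418,480) and (40,293) in side. The rear right top corner is at (679,292) and (711,293).

```bash
cat > h.py <<'E'
from cell import robot, viewer
import numpy as np
from scipy.optimize import least_squares
def P(n):
    p=viewer.camera_params(n);T=np.linalg.inv(p["T"]);return p["K"]@T[:3]
def tri(a,b,na="scene",nb="side"):
    A=[]
    for M,(u,v) in ((P(na),a),(P(nb),b)): A+= [u*M[2]-M[0],v*M[2]-M[1]]
    s=np.linalg.svd(np.array(A))[2][-1]; return s[:3]/s[3]
def proj(n,X):
    x=P(n)@np.append(X,1); return x[:2]/x[2]
E
python3 - <<'E'
from h import *
S=lambda a:(a[0]/5+230-.4,a[1]/5+170-.4); D=lambda a:(a[0]/5+240-.4,a[1]/5+170-.4)
pts=dict(fan=((691,502),(528,515)),ptr=((597,276),(519,262)),band=((660,114),(615,107)),FRb=((551,502),(418,480)),FLb=((30,427),(40,293)),RRt=((679,292),(711,293)),lipL=((104,228),(123,126)))
W={k:tri(S(a),D(b)) for k,(a,b) in pts.items()}
for k,v in W.items(): print(k,np.round(v,4))
def pose(q): 
    c,s=np.cos(q[2]),np.sin(q[2]); return np.array([[c,-s,0],[s,c,0],[0,0,1]]),np.array([q[0],q[1],0])
mod=dict(FRb=(-.115,-.15,0),FLb=(-.115,.15,0),RRt=(.115,-.15,.025))
Ps={"scene":P("scene"),"side":P("side")}
def f(q):
    R,t=pose(q);r=[]
    for k,m in mod.items():
        X=R@np.array(m)+t
        for n,uv in (("scene",S(pts[k][0])),("side",D(pts[k][1]))):
            x=Ps[n]@np.append(X,1); r+=list(x[:2]/x[2]-uv)
    return r
s=least_squares(f,[.7,0,0]);print(s.x,np.round(s.fun,1))
R,t=pose(s.x)
for k,v in W.items():
    h=R.T@(v-t); print(k,"hood frame",np.round(h,4),"slope",round(h[0]*.5+h[2]*.866,4), "normal",round(h[0]*.866-h[2]*.5,4))
E
```

```text
fan [ 0.495  -0.1418  0.0234]
ptr [ 0.559  -0.0646  0.1067]
band [ 0.6043 -0.0807  0.1815]
FRb [ 0.4929 -0.0668  0.009 ]
FLb [0.4761 0.2356 0.0009]
RRt [ 0.7276 -0.0436  0.0259]
lipL [0.5138 0.2017 0.1068]
[0.60473128 0.09844424 0.08083828] [-0.8  1.2  1.   0.7 -0.5  0.1 -0.  -0.6 -0.1 -0.5  0.5 -0.1]
fan hood frame [-0.1288 -0.2306  0.0234] slope -0.0441 normal -0.1232
ptr hood frame [-0.0587 -0.1589  0.1067] slope 0.063 normal -0.1042
band hood frame [-0.0149 -0.1785  0.1815] slope 0.1497 normal -0.1037
FRb hood frame [-0.1248 -0.1557  0.009 ] slope -0.0546 normal -0.1126
FLb hood frame [-0.1171  0.1471  0.0009] slope -0.0578 normal -0.1019
RRt hood frame [ 0.111  -0.1515  0.0259] slope 0.0779 normal 0.0832
lipL hood frame [-0.0823  0.1103  0.1068] slope 0.0513 normal -0.1247
```

Call:
step_arm --increments '[{"delta_pos":[-5,-1.3,0],"dr":[0,0,0],"fingers":1},{"delta_pos":[-10,-2.6,0],"dr":[0,0,0],"fingers":1},{"delta_pos":[-14.7,-3.8,0],"dr":[0,0,0],"fingers":1},{"delta_pos":[-14.7,-3.8,6],"dr":[0,0,0],"fingers":1},{"delta_pos":[-14.7,-3.8,12],"dr":[0,0,0],"fingers":1}]' --newtons 20

```text
time: 0.72
tool_pos: [0.487, -0.1479, 0.1057]
tool_rot: [3.14, 0.001, 1.569]
contact_force: [1.4, -0.2, -0.4]
opening: 0.0466
grip_force: 0.0
```

Call:
step_arm --increments '[{"delta_pos":[0,0,3],"dr":[0,0,0],"fingers":1},{"delta_pos":[0,0,5],"dr":[0,0,0],"fingers":1},{"delta_pos":[0,0,6],"dr":[0,0,0],"fingers":1},{"delta_pos":[0,0,6],"dr":[0,0,0],"fingers":1},{"delta_pos":[0,0,6],"dr":[0,0,0],"fingers":1}]'

```text
time: 1.35
tool_pos: [0.4876, -0.1472, 0.0475]
tool_rot: [3.14, 0.001, 1.571]
contact_force: [0.4, 0.6, 0.1]
opening: 0.0008
grip_force: 0.0
```

```bash
python3 - <<'E'
from h import *
import cv2
a=viewer.read_camera("side")[205:325,260:420,::-1]
b=viewer.read_camera("scene")[205:325,290:450,::-1]
o=np.hstack([cv2.resize(i,(400,300),interpolation=cv2.INTER_CUBIC) for i in (b,a)])
w=viewer.read_camera("wrist")[:,:,::-1]
o2=np.zeros((300,800,3),np.uint8);o2[:,:400]=cv2.resize(w,(400,300))
cv2.imwrite("pics/f1.png",np.vstack([o,o2]))
s=robot.observe();print(s["tool_pos"],s["contact_force"],s["qpos"])
E
```

```text
[ 0.48746867 -0.14714904  0.04752261] [0.69235648 0.26891026 0.15606507] [-4.43796379e-01  5.33348006e-01  1.78914450e+00  4.54773496e-05
  8.17495253e-01 -4.43909867e-01]
```

View pics/f1.png

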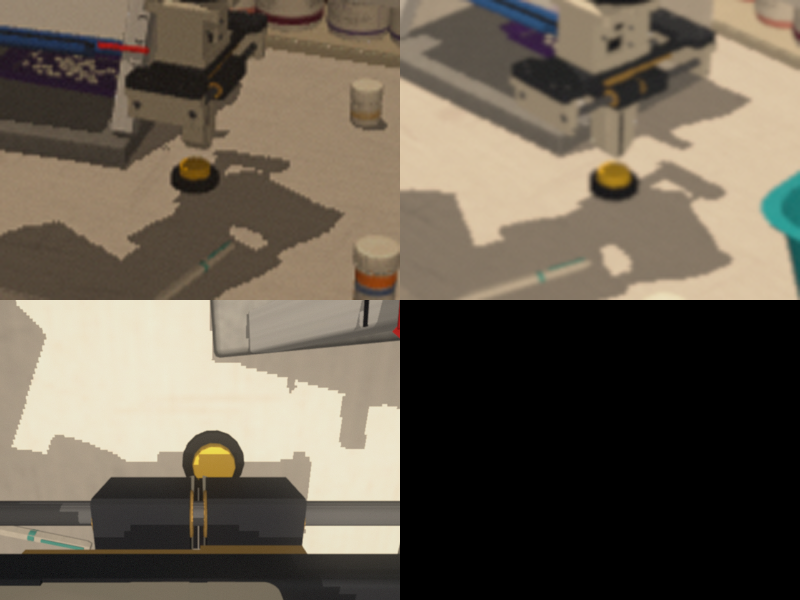

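The fingers stand over the button. In the wrist view the button top is at about pixel (342,259); I'll intersect that ray with z=0.023.

```bash
python3 - <<'E'
from h import *
p=viewer.camera_params("wrist");T=p["T"];print(np.round(T,3).tolist(), proj("wrist",robot.observe()["tool_pos"]))
d=T[:3,:3]@np.linalg.inv(p["K"])@[343,258,1]
print(T[:3,3]+d*(.0234-T[2,3])/d[2])
E
```

```text
[[1.0, 0.001, 0.001, 0.488], [0.001, -0.967, -0.256, -0.079], [0.001, 0.256, -0.967, 0.206], [0.0, 0.0, 0.0, 1.0]] [315.61460959 306.42632362]
[ 0.49963415 -0.13429042  0.0234    ]
```

Call:
step_arm --increments '[{"delta_pos":[0.7,0.6,0],"dr":[0,0,0],"fingers":1},{"delta_pos":[0.7,0.6,1.5],"dr":[0,0,0],"fingers":1},{"delta_pos":[0.7,0.6,2.3],"dr":[0,0,0],"fingers":1},{"delta_pos":[0.7,0.6,2.7],"dr":[0,0,0],"fingers":1},{"delta_pos":[0.7,0.6,2.8],"dr":[0,0,0],"fingers":1}]'

```text
time: 2.12
tool_pos: [0.4925, -0.1397, 0.0183]
tool_rot: [-3.14, -0.001, 1.571]
contact_force: [-1.2, 1.3, 3.8]
opening: 0.0003
grip_force: 1.4
```

Call:
step_arm --increments '[{"delta_pos":[0,0,0.1],"dr":[0,0,0],"fingers":1},{"delta_pos":[0,0,0.2],"dr":[0,0,0],"fingers":1},{"delta_pos":[0,0,0.3],"dr":[0,0,0],"fingers":1},{"delta_pos":[0,0,0.3],"dr":[0,0,0],"fingers":1},{"delta_pos":[0,0,0.3],"dr":[0,0,0],"fingers":1}]'

```text
time: 2.75
tool_pos: [0.4929, -0.14, 0.0162]
tool_rot: [3.142, 0.0, 1.571]
contact_force: [-2.9, 2.5, 7.8]
opening: 0.0007
grip_force: 3.7
```

Call:
step_arm --increments '[{"delta_pos":[0,0,0.1],"dr":[0,0,0],"fingers":1},{"delta_pos":[0,0,0.2],"dr":[0,0,0],"fingers":1},{"delta_pos":[0,0,0.3],"dr":[0,0,0],"fingers":1},{"delta_pos":[0,0,0.3],"dr":[0,0,0],"fingers":1},{"delta_pos":[0,0,0.3],"dr":[0,0,0],"fingers":1}]'

```text
time: 3.38
tool_pos: [0.493, -0.1401, 0.0156]
tool_rot: [3.141, 0.001, 1.571]
contact_force: [-10.3, 4.8, 31.8]
opening: 0.0002
grip_force: 16.1
```

Call:
step_arm --increments '[{"delta_pos":[0,0,-3],"dr":[0,0,0],"fingers":1},{"delta_pos":[0,0,-9],"dr":[0,0,0],"fingers":1},{"delta_pos":[0,-2,-15],"dr":[0,0,0],"fingers":1},{"delta_pos":[2,-5,-19],"dr":[0,0,0],"fingers":1},{"delta_pos":[8,-5.3,-19],"dr":[0,0,0],"fingers":1}]'

```text
time: 4.0
tool_pos: [0.4412, -0.0617, 0.2061]
tool_rot: [3.133, 0.003, 1.566]
contact_force: [1.4, 0.3, -0.4]
opening: 0.0005
grip_force: 0.0
```

Call:
step_arm --increments '[{"delta_pos":[6,0,0],"dr":[0,0,10],"fingers":1},{"delta_pos":[12,0,0],"dr":[0,0,20],"fingers":1},{"delta_pos":[13,0,0],"dr":[0,0,30],"fingers":1},{"delta_pos":[13,0,0],"dr":[0,0,40],"fingers":1},{"delta_pos":[13,0,0],"dr":[0,0,50],"fingers":1}]'

```text
time: 4.62
tool_pos: [0.4404, 0.0704, 0.2028]
tool_rot: [3.141, -0.001, 0.693]
contact_force: [-1.2, -1.1, -0.2]
opening: 0.001
grip_force: 0.0
```

Call:
step_arm --increments '[{"delta_pos":[0,0,0],"dr":[0,0,10],"fingers":1},{"delta_pos":[0,0,0],"dr":[0,0,20],"fingers":1},{"delta_pos":[0,0,0],"dr":[0,0,30],"fingers":1},{"delta_pos":[0,0,0],"dr":[0,0,35.4],"fingers":1},{"delta_pos":[0,0,0],"dr":[0,0,35.4],"fingers":1}]'

```text
time: 5.25
tool_pos: [0.4404, 0.0699, 0.2028]
tool_rot: [3.141, -0.001, 0.081]
contact_force: [0.1, 0.1, -0.1]
opening: 0.0005
grip_force: 0.0
```

```bash
python3 - <<'E'
from h import *
s=robot.observe();print(s["tool_pos"],s["tool_rot"],s["contact_force"],s["qpos"],s["time"])
E
```

```text
[0.44036132 0.06991987 0.20275561] [ 3.14139656e+00 -9.57348904e-04  8.11231544e-02] [ 0.07392126  0.10946664 -0.11603125] [-1.46582088e-02  2.20278676e-01  1.76682119e+00 -1.13364417e-04
  1.15352107e+00  1.47506095e+00] 5.25
```

Call:
step_arm --increments '[{"delta_pos":[0,0,0],"dr":[0,8,0],"fingers":1},{"delta_pos":[0,0,0],"dr":[0,16,0],"fingers":1},{"delta_pos":[0,0,0],"dr":[0,24,0],"fingers":1},{"delta_pos":[0,0,0],"dr":[0,30,0],"fingers":1},{"delta_pos":[0,0,0],"dr":[0,30,0],"fingers":1}]'

```text
time: 5.88
tool_pos: [0.4385, 0.07, 0.2022]
tool_rot: [3.141, -0.522, 0.082]
contact_force: [0.3, 1.3, -0.1]
opening: 0.0005
grip_force: 0.0
```

```bash
python3 - <<'E'
from h import *
s=robot.observe();q=s["qpos"];print(s["tool_pos"],s["tool_rot"],q)
# planar FK fit: r,z from base axis, lateral offset fixed
D=[((.34266,1.52494,1.27538),(.5246,0,.2261)),((.53335,1.78914,.8175),(.48747,-.14715,.04752)),((.22028,1.76682,1.15352),(.44036,.06992,.20276)),(tuple(q[[1,2,4]]),tuple(s["tool_pos"]))]
def fk(p,q):
    L1,L2,c,h,d,e=p; a,b,g=q[0],q[0]+q[1]+c,sum(q)
    return np.array([L1*np.sin(a)+L2*np.sin(b)+d*np.sin(g)+e*np.cos(g),h+L1*np.cos(a)+L2*np.cos(b)+d*np.cos(g)-e*np.sin(g)])
lat=.5246*np.sin(.146)
f=lambda p:np.concatenate([fk(p,q)-[np.sqrt(x*x+y*y-lat**2),z] for q,(x,y,z) in D])
s=least_squares(f,[.4,.4,0,.3,.25,0]);print(s.x,np.abs(s.fun).max(),lat)
np.save("fk.npy",s.x)
yaw=.0808;R=np.array([[np.cos(yaw),-np.sin(yaw)],[np.sin(yaw),np.cos(yaw)]])
for tilt in (60,50,45,40):
  for S,N in ((.02,-.2),(.02,-.1),(.12,-.1)):
    hx,hz=.5*S+.866*N,.866*S-.5*N
    w=R@[hx,0]+[.6047,.0984]; r=np.sqrt(w@w-lat**2)
    g=np.pi-np.radians(tilt)
    F=lambda q:np.append(fk(s.x,q)-[r,hz],sum(q)-g)
    o=least_squares(F,q[[1,2,4]]);print(tilt,S,N,np.round(w,3),round(hz,3),np.round(o.x,2),round(o.cost,5))
E
```

```text
[0.43850366 0.06996948 0.20217413] [ 3.14090545 -0.52193729  0.08162777] [-0.06880011 -0.02505145  2.19001209  0.1658563   0.46501471  1.29164206]
[ 5.06300706e-01  3.82381549e-01  1.22150727e-01  2.35000043e-01
  3.30221250e-01 -6.10640834e-05] 2.8222336218297617e-05 0.07631978543748585
60 0.02 -0.2 [0.442 0.085] 0.117 [ 0.68  2.77 -1.35] 0.0
60 0.02 -0.1 [0.528 0.092] 0.067 [ 0.77  2.53 -1.21] 0.0
60 0.12 -0.1 [0.578 0.096] 0.154 [ 0.44  2.37 -0.72] 0.0
50 0.02 -0.2 [0.442 0.085] 0.117 [ 0.35  2.62 -0.7 ] 0.0
50 0.02 -0.1 [0.528 0.092] 0.067 [ 0.57  2.44 -0.74] 0.0
50 0.12 -0.1 [0.578 0.096] 0.154 [ 0.34  2.25 -0.32] 0.0
45 0.02 -0.2 [0.442 0.085] 0.117 [ 0.26  2.55 -0.45] 0.0
45 0.02 -0.1 [0.528 0.092] 0.067 [ 0.5   2.38 -0.52] 0.0
45 0.12 -0.1 [0.578 0.096] 0.154 [ 0.31  2.18 -0.13] 0.0
40 0.02 -0.2 [0.442 0.085] 0.117 [ 0.21  2.47 -0.24] 0.0
40 0.02 -0.1 [0.528 0.092] 0.067 [ 0.45  2.31 -0.32] 0.0
40 0.12 -0.1 [0.578 0.096] 0.154 [0.3  2.11 0.04] 0.0
```

```bash
cat > kin.py <<'E'
from h import *
from scipy.spatial.transform import Rotation as Rn
L1,L2,c,h,d,e=np.load("fk.npy"); lat=.0763
E=lambda s,a:Rn.from_euler(s,a)
S4=1; OFF=0
def fk(q):
    b=q[1]+q[2]
    p=np.array([L1*np.sin(q[1])+L2*np.sin(b+c),lat,h+L1*np.cos(q[1])+L2*np.cos(b+c)])
    R=E("z",q[0])
    Rw=R*E("y",b)*E("z",S4*q[3])*E("y",q[4])*E("z",q[5]+np.pi/2)
    return R.apply(p)+Rw.apply([0,0,d]),Rw
LO=np.array([-2.53,-.77,.04,-1,.28,-3.11]);HI=np.array([2.53,2.02,2.7,4.14,2.66,3.11])
def ik(p,R,q0):
    f=lambda q:np.concatenate([10*(fk(q)[0]-p),(R.inv()*fk(q)[1]).as_rotvec()])
    o=least_squares(f,np.clip(q0,LO+.001,HI-.001),bounds=(LO,HI));return o.x,np.abs(o.fun).max()
HR=E("z",.0808);HT=np.array([.6047,.0984,0])
def hood(S,N,tilt,y=0):
    return HT+HR.apply([.5*S+.866*N,y,.866*S-.5*N]), HR*E("y",-np.radians(tilt))*E("x",np.pi)
def rel(p0,R0,p,R):
    return np.round(R0.inv().apply(p-p0)*100,1),np.round((R0.inv()*R).as_rotvec(degrees=True),1)
E
python3 - <<'E'
import kin; from kin import *
s=robot.observe();q=s["qpos"];Ro=E("xyz",s["tool_rot"])
for kin.S4 in (1,-1):
    p,R=fk(q);print(kin.S4,p-s["tool_pos"],(R.inv()*Ro).magnitude())
kin.S4=1
for t in (60,55,50):
  for a in ((.02,-.2),(.02,-.17),(.02,-.1),(.12,-.1)):
    x,r=ik(*hood(*a,t),[.1,.5,2.4,3.14,.8,-1.67]);print(t,a,np.round(x,2),round(r,4))
tg,_=ik(*hood(.02,-.18,50),[.1,.35,2.6,3.14,.7,-1.67])
for u in np.linspace(0,1,9):
    p,R=fk(q+u*(tg-q));print(np.round(p,3),np.round(R.as_matrix()[:,2],2))
E
```

```text
1 [0.00591643 0.00039301 0.00163841] 3.3273385692226404e-16
-1 [ 0.00255503 -0.04838744  0.00163841] 0.3317125988160545
60 (0.02, -0.2) [-0.01  0.48  2.7   3.1   1.01 -1.59] 0.0815
60 (0.02, -0.17) [-0.05  0.67  2.7   3.03  1.25 -1.6 ] 0.0185
60 (0.02, -0.1) [-0.03  0.77  2.54  3.04  1.22 -1.59] 0.0
60 (0.12, -0.1) [-0.01  0.44  2.38  3.02  0.72 -1.53] 0.0
55 (0.02, -0.2) [-0.06  0.46  2.7   3.    0.96 -1.58] 0.0141
55 (0.02, -0.17) [-0.06  0.54  2.65  3.01  1.02 -1.58] 0.0
55 (0.02, -0.1) [-0.02  0.66  2.5   3.04  0.98 -1.57] 0.0
55 (0.12, -0.1) [-0.01  0.38  2.32  3.    0.52 -1.49] 0.0
50 (0.02, -0.2) [-0.06  0.34  2.64  2.98  0.71 -1.54] 0.0
50 (0.02, -0.17) [-0.04  0.42  2.58  3.    0.74 -1.55] 0.0
50 (0.02, -0.1) [-0.02  0.57  2.44  3.03  0.74 -1.55] 0.0
50 (0.12, -0.1) [-0.    0.33  2.25  2.94  0.32 -1.43] 0.0
[0.444 0.07  0.204] [ 0.5   0.04 -0.87]
[0.418 0.127 0.17 ] [ 0.42  0.21 -0.88]
[0.404 0.179 0.155] [ 0.39  0.36 -0.85]
[0.403 0.218 0.153] [ 0.41  0.48 -0.78]
[0.417 0.238 0.156] [ 0.48  0.54 -0.7 ]
[0.438 0.234 0.157] [ 0.57  0.52 -0.63]
[0.459 0.206 0.149] [ 0.67  0.43 -0.6 ]
[0.469 0.155 0.132] [ 0.75  0.27 -0.61]
[0.459 0.087 0.107] [ 0.76  0.06 -0.64]
```

```bash
python3 - <<'E'
import kin; from kin import *
s=robot.observe();q=s["qpos"]
D=[((-.14597,.34266,1.52494,0,1.27538,-.146),(.52463,0,.2261)),((-.4438,.53335,1.78914,0,.8175,-.4439),(.48747,-.14715,.04752)),((-.01466,.22028,1.76682,0,1.15352,1.47506),(.44036,.06992,.20276)),(q,s["tool_pos"])]
def f(p):
    kin.L1,kin.L2,kin.c,kin.h,kin.d,kin.lat=p
    return np.concatenate([fk(a)[0]-b for a,b in D])
o=least_squares(f,[.5,.38,.12,.235,.33,.0763],x_scale=.1,ftol=1e-14,xtol=1e-14);f(o.x);print(np.round(o.x,4),np.abs(o.fun).max())
np.save("fk2.npy",o.x)
tg,r=ik(*hood(.02,-.17,55),[.1,.5,2.6,3.05,1,-1.57]);print(np.round(tg,3),r)
n=20;Q=[q+u*(tg-q)+np.array([0,-.18,0,0,0,0])*np.sin(np.pi*u) for u in np.linspace(0,1,n+1)]
np.save("path.npy",Q)
X=[fk(a) for a in Q]
for k in range(0,n,5):
    for i in range(1,6):
        t,w=rel(*X[k],*X[k+i]);print(t.tolist(),w.tolist(),np.round(X[k+i][0],3),"step",round((X[k+i-1][1].inv()*X[k+i][1]).magnitude()*57.3,1))
print(np.round(np.abs(np.diff(Q,axis=0)).max(0)*8,2))
E
sed -i 's/^L1,L2.*/L1,L2,c,h,d,lat=np.load("fk2.npy")/' kin.py
```

```text
[0.5063 0.3824 0.122  0.2229 0.3181 0.0764] 6.203007985408298e-05
[-0.049  0.509  2.621  3.011  0.949 -1.569] 1.0440537323574972e-11
[-1.4, -2.4, 0.1] [4.2, -1.1, -0.9] [0.425 0.093 0.194] step 4.4
[-2.6, -4.9, 0.1] [8.5, -1.7, -1.7] [0.413 0.117 0.189] step 4.4
[-3.4, -7.4, -0.1] [12.9, -1.6, -2.5] [0.403 0.141 0.186] step 4.4
[-3.9, -9.8, -0.4] [17.2, -0.9, -3.2] [0.395 0.165 0.187] step 4.4
[-4.1, -12.1, -0.8] [21.3, 0.4, -3.8] [0.389 0.187 0.189] step 4.4
[0.3, -2.1, 0.4] [3.8, 1.8, -0.7] [0.387 0.208 0.193] step 4.3
[0.8, -3.9, 0.6] [7.1, 4.2, -1.3] [0.387 0.226 0.199] step 4.1
[1.5, -5.3, 0.8] [9.9, 6.9, -1.7] [0.389 0.241 0.205] step 3.9
[2.4, -6.4, 1.0] [12.1, 9.9, -2.0] [0.394 0.252 0.211] step 3.7
[3.4, -7.0, 1.2] [13.5, 13.2, -2.1] [0.402 0.26  0.216] step 3.5
[1.0, 0.1, 0.5] [0.5, 3.3, -0.2] [0.412 0.263 0.219] step 3.4
[1.8, 0.7, 0.9] [0.0, 6.6, -0.3] [0.423 0.261 0.22 ] step 3.3
[2.5, 1.9, 1.3] [-1.4, 9.6, -0.4] [0.435 0.254 0.218] step 3.4
[3.0, 3.6, 1.6] [-3.8, 12.2, -0.5] [0.448 0.243 0.212] step 3.6
[3.1, 5.8, 1.8] [-7.2, 14.3, -0.6] [0.46  0.227 0.202] step 3.9
[-0.4, 2.6, 0.3] [-4.2, 1.3, -0.7] [0.47  0.206 0.188] step 4.5
[-1.3, 5.6, 0.3] [-9.2, 1.8, -1.7] [0.476 0.181 0.17 ] step 5.1
[-2.6, 8.9, -0.0] [-14.7, 1.3, -3.1] [0.479 0.153 0.149] step 5.8
[-4.4, 12.3, -0.8] [-20.7, -0.3, -5.0] [0.476 0.121 0.126] step 6.5
[-6.5, 15.7, -2.1] [-27.0, -2.9, -7.2] [0.468 0.087 0.102] step 7.2
[0.01 0.44 0.17 1.14 0.19 1.14]
```

Call:
step_arm --increments '[{"delta_pos":[-1.4,-2.4,0.1],"dr":[4.2,-1.1,-0.9],"fingers":1},{"delta_pos":[-2.6,-4.9,0.1],"dr":[8.5,-1.7,-1.7],"fingers":1},{"delta_pos":[-3.4,-7.4,-0.1],"dr":[12.9,-1.6,-2.5],"fingers":1},{"delta_pos":[-3.9,-9.8,-0.4],"dr":[17.2,-0.9,-3.2],"fingers":1},{"delta_pos":[-4.1,-12.1,-0.8],"dr":[21.3,0.4,-3.8],"fingers":1}]'

```text
time: 6.5
tool_pos: [0.3921, 0.1886, 0.1901]
tool_rot: [-2.805, -0.543, 0.157]
contact_force: [0.2, -0.2, 0.1]
opening: 0.0004
grip_force: 0.0
```

```bash
python3 - <<'E'
from kin import *
s=robot.observe();Q=np.load("path.npy");print(np.round(s["qpos"],3),np.round(Q[5],3),s["contact_force"])
E
```

```text
[-0.063 -0.015  2.292  0.883  0.588  0.57 ] [-0.064 -0.019  2.298  0.877  0.586  0.576] [ 0.17906099 -0.23651089  0.08522018]
```

Joints follow the plan.

Call:
step_arm --increments '[{"delta_pos":[0.3,-2.1,0.4],"dr":[3.8,1.8,-0.7],"fingers":1},{"delta_pos":[0.8,-3.9,0.6],"dr":[7.1,4.2,-1.3],"fingers":1},{"delta_pos":[1.5,-5.3,0.8],"dr":[9.9,6.9,-1.7],"fingers":1},{"delta_pos":[2.4,-6.4,1.0],"dr":[12.1,9.9,-2.0],"fingers":1},{"delta_pos":[3.4,-7.0,1.2],"dr":[13.5,13.2,-2.1],"fingers":1}]'

```text
time: 7.12
tool_pos: [0.4048, 0.2612, 0.2181]
tool_rot: [-2.511, -0.767, 0.063]
contact_force: [0.2, 0.5, 0.8]
opening: 0.0003
grip_force: 0.0
```

Call:
step_arm --increments '[{"delta_pos":[1.0,0.1,0.5],"dr":[0.5,3.3,-0.2],"fingers":1},{"delta_pos":[1.8,0.7,0.9],"dr":[0,6.6,-0.3],"fingers":1},{"delta_pos":[2.5,1.9,1.3],"dr":[-1.4,9.6,-0.4],"fingers":1},{"delta_pos":[3.0,3.6,1.6],"dr":[-3.8,12.2,-0.5],"fingers":1},{"delta_pos":[3.1,5.8,1.8],"dr":[-7.2,14.3,-0.6],"fingers":1}]'

```text
time: 7.75
tool_pos: [0.4638, 0.2275, 0.2041]
tool_rot: [-2.47, -0.974, -0.159]
contact_force: [0.7, 1.6, -0.6]
opening: 0.0005
grip_force: 0.0
```

```bash
python3 - <<'E'
from kin import *
s=robot.observe();Q=np.load("path.npy");print(np.round(s["qpos"],3),np.round(Q[15],3),s["contact_force"])
X=(s["tool_pos"],E("xyz",s["tool_rot"]))
for k in (16,17,18,19,20): print(rel(*X,*fk(Q[k])))
E
```

```text
[-0.051  0.251  2.505  2.303  0.83  -0.855] [-0.054  0.249  2.513  2.3    0.828 -0.854] [ 0.65674731  1.62186211 -0.61742345]
(array([-0.8,  2.6,  0. ]), array([-4.3,  0.9, -0.6]))
(array([-1.7,  5.6,  0. ]), array([-9.3,  1.4, -1.6]))
(array([-3. ,  8.9, -0.3]), array([-14.8,   0.9,  -3.1]))
(array([-4.8, 12.3, -1.1]), array([-20.8,  -0.7,  -4.9]))
(array([-6.9, 15.7, -2.4]), array([-27.1,  -3.4,  -7.2]))
```

Call:
step_arm --increments '[{"delta_pos":[-0.8,2.6,0],"dr":[-4.3,0.9,-0.6],"fingers":1},{"delta_pos":[-1.7,5.6,0],"dr":[-9.3,1.4,-1.6],"fingers":1},{"delta_pos":[-3.0,8.9,-0.3],"dr":[-14.8,0.9,-3.1],"fingers":1},{"delta_pos":[-4.8,12.3,-1.1],"dr":[-20.8,-0.7,-4.9],"fingers":1},{"delta_pos":[-6.9,15.7,-2.4],"dr":[-27.1,-3.4,-7.2],"fingers":1}]'

```text
time: 8.38
tool_pos: [0.4677, 0.0863, 0.1017]
tool_rot: [3.135, -0.958, 0.086]
contact_force: [0.1, 0.0, 0.6]
opening: 0.0001
grip_force: 0.0
```

```bash
python3 - <<'E'
from kin import *
import cv2
s=robot.observe();print(np.round(s["qpos"],3),s["tool_pos"],s["tool_rot"])
X=(s["tool_pos"],E("xyz",s["tool_rot"]))
for a in ((.02,-.17),(.02,-.1)): print(rel(*X,*hood(*a,55)))
b=viewer.read_camera("scene")[120:300,220:400,::-1];a=viewer.read_camera("side")[120:300,220:400,::-1]
w=viewer.read_camera("wrist")[:,:,::-1]
o=np.hstack([cv2.resize(i,(400,400),interpolation=cv2.INTER_CUBIC) for i in (b,a)])
cv2.imwrite("pics/g.png",cv2.convertScaleAbs(o,alpha=1.2));cv2.imwrite("pics/w.png",w)
print(np.round(viewer.camera_params("wrist")["T"],3).tolist())
E
```

```text
[-0.05   0.51   2.621  3.013  0.948 -1.574] [0.46766869 0.08634277 0.10172327] [ 3.1345233  -0.95821645  0.08640847]
(array([ 0.1, -0.1, -0. ]), array([0.1, 0.1, 0.2]))
(array([ 0.7, -0.1,  7. ]), array([0.1, 0.1, 0.2]))
[[0.084, -0.764, 0.64, 0.378], [-0.996, -0.063, 0.055, 0.08], [-0.002, -0.642, -0.766, 0.249], [0.0, 0.0, 0.0, 1.0]]
```

View pics/g.png

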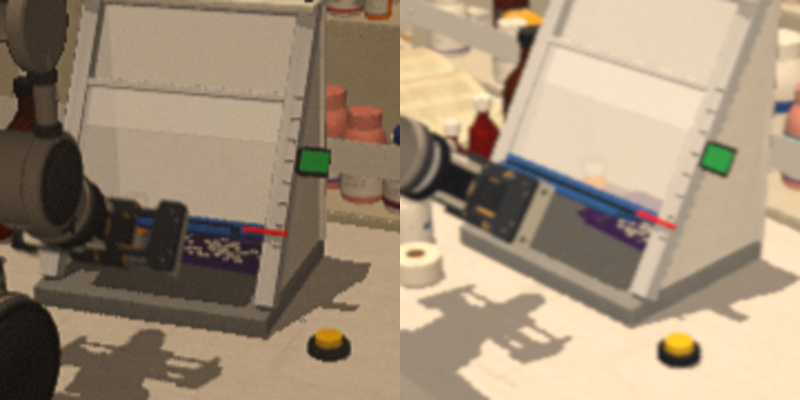

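View pics/w.png

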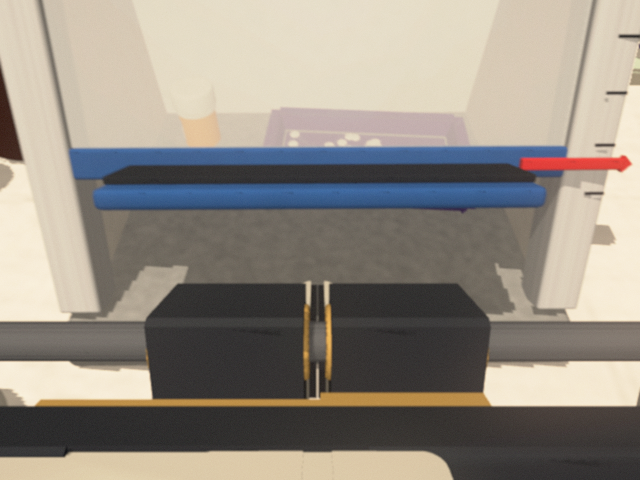

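The wrist view shows the lip's front lower edge from (97,208) to (545,208), with the red tip at (631,163). The fingers are centred below it. I'll use the known 200 mm width to get its position.

```bash
python3 - <<'E'
from kin import *
p=viewer.camera_params("wrist");T=p["T"];K=p["K"]
z=.2*K[0,0]/448
print(K[0,0],z)
for u,v in ((97,208),(321,208),(545,208)):
    w=T[:3,:3]@(np.linalg.inv(K)@[u,v,1]*z)+T[:3,3]; hh=HR.inv().apply(w-HT); print(np.round(w,3),np.round(hh,3),"S",round(.5*hh[0]+.866*hh[2],4),"N",round(.866*hh[0]-.5*hh[2],4))
for S in (.02,.03): 
    for N in (-.17,-.1): print(proj("wrist",hood(S,N,55)[0]))
E
```

```text
426.3569457373703 0.1903379222041832
[0.503 0.189 0.113] [-0.094  0.099  0.113] S 0.0507 N -0.1376
[0.512 0.09  0.112] [-0.094 -0.001  0.112] S 0.0506 N -0.1372
[ 0.52  -0.01   0.112] [-0.093 -0.101  0.112] S 0.0506 N -0.1369
[318.63844202 304.20320015]
[318.65755589 243.52999461]
[318.66339466 281.44316217]
[318.67572929 226.31630482]
```

Call:
step_arm --increments '[{"delta_pos":[0.1,-0.1,1.5],"dr":[0,0,0],"fingers":1},{"delta_pos":[0.3,-0.1,3],"dr":[0,0,0],"fingers":1},{"delta_pos":[0.5,-0.1,5],"dr":[0,0,0],"fingers":1},{"delta_pos":[0.6,-0.1,6.3],"dr":[0,0,0],"fingers":1},{"delta_pos":[0.6,-0.1,6.3],"dr":[0,0,0],"fingers":1}]'

```text
time: 9.15
tool_pos: [0.5204, 0.0927, 0.0698]
tool_rot: [3.141, -0.955, 0.082]
contact_force: [-1.0, 0.5, 0.3]
opening: 0.0004
grip_force: 0.0
```

Call:
step_arm --increments '[{"delta_pos":[0.7,0,-0.1],"dr":[0,0,0],"fingers":1},{"delta_pos":[1.3,0,-0.1],"dr":[0,0,0],"fingers":1},{"delta_pos":[1.8,0,-0.2],"dr":[0,0,0],"fingers":1},{"delta_pos":[2.4,0,-0.2],"dr":[0,0,0],"fingers":1},{"delta_pos":[3,0,-0.3],"dr":[0,0,0],"fingers":1}]'

```text
time: 9.78
tool_pos: [0.5341, 0.0937, 0.0962]
tool_rot: [3.141, -0.953, 0.082]
contact_force: [-0.6, 0.1, -3.2]
opening: 0.0003
grip_force: 1.2
```

```bash
python3 - <<'E'
from kin import *
s=robot.observe();hh=HR.inv().apply(s["tool_pos"]-HT);print(s["contact_force"],s["tool_rot"],np.round(hh,4),"S",round(.5*hh[0]+.866*hh[2],4),"N",round(.866*hh[0]-.5*hh[2],4))
E
```

```text
[-0.59127824  0.07483534 -3.15418448] [ 3.14070588 -0.95270497  0.08175339] [-0.0708  0.001   0.0962] S 0.0479 N -0.1094
```

Call:
step_arm --increments '[{"delta_pos":[0.8,0,-0.1],"dr":[0,0,0],"fingers":1},{"delta_pos":[1.6,0,-0.1],"dr":[0,0,0],"fingers":1},{"delta_pos":[2.4,0,-0.2],"dr":[0,0,0],"fingers":1},{"delta_pos":[3.2,0,-0.3],"dr":[0,0,0],"fingers":1},{"delta_pos":[4,0,-0.4],"dr":[0,0,0],"fingers":1}]'

```text
time: 10.4
tool_pos: [0.5545, 0.0954, 0.1316]
tool_rot: [3.141, -0.954, 0.082]
contact_force: [-0.8, 0.7, -3.1]
opening: 0.0004
grip_force: 1.3
```

Call:
step_arm --increments '[{"delta_pos":[0.8,0,-0.1],"dr":[0,0,0],"fingers":1},{"delta_pos":[1.6,0,-0.1],"dr":[0,0,0],"fingers":1},{"delta_pos":[2.3,0,-0.2],"dr":[0,0,0],"fingers":1},{"delta_pos":[2.7,0,-0.3],"dr":[0,0,0],"fingers":1},{"delta_pos":[2.9,0,-0.3],"dr":[0,0,0],"fingers":1}]'

```text
time: 11.02
tool_pos: [0.5685, 0.0965, 0.1568]
tool_rot: [3.141, -0.954, 0.082]
contact_force: [-1.8, -0.6, -2.6]
opening: 0.0007
grip_force: 1.1
```

```bash
python3 - <<'E'
from kin import *
import cv2
s=robot.observe();hh=HR.inv().apply(s["tool_pos"]-HT);print(s["contact_force"],s["tool_rot"],"S",round(.5*hh[0]+.866*hh[2],4),"N",round(.866*hh[0]-.5*hh[2],4),s["qpos"])
b=viewer.read_camera("scene")[170:220,330:380,::-1];a=viewer.read_camera("side")[170:220,335:385,::-1]
o=np.hstack([cv2.resize(i,(400,400),interpolation=cv2.INTER_CUBIC) for i in (b,a)])
cv2.imwrite("pics/b.png",cv2.convertScaleAbs(o,alpha=1.2))
E
```

```text
[-1.75908618 -0.64870873 -2.55411517] [ 3.14065056 -0.95416578  0.08168804] S 0.1177 N -0.1098 [-2.52578322e-03  3.50741982e-01  2.30608837e+00  2.99225835e+00
  4.72292908e-01 -1.48637935e+00]
```

View pics/b.png

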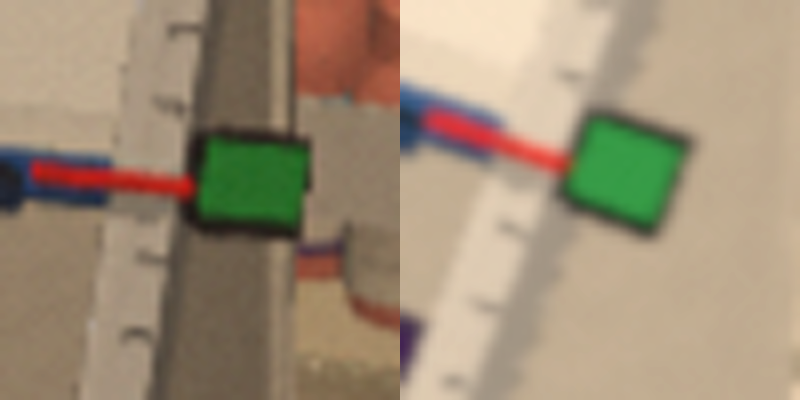

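The pointer tip meets the band's left edge about 3 mm below its middle: scene (192,187) against a middle at y≈178, side (572,166) against y≈153. I'll nudge it up 3 mm.

Call:
step_arm --increments '[{"delta_pos":[0.1,0,0],"dr":[0,0,0],"fingers":1},{"delta_pos":[0.2,0,0],"dr":[0,0,0],"fingers":1},{"delta_pos":[0.3,0,0],"dr":[0,0,0],"fingers":1},{"delta_pos":[0.3,0,0],"dr":[0,0,0],"fingers":1},{"delta_pos":[0.3,0,0],"dr":[0,0,0],"fingers":1}]'

```text
time: 11.75
tool_pos: [0.5702, 0.0967, 0.1589]
tool_rot: [3.141, -0.954, 0.082]
contact_force: [-3.0, -0.4, -0.7]
opening: 0.0006
grip_force: 1.0
```

Call:
step_arm --increments '[{"delta_pos":[-0.5,0,0],"dr":[0,0,0],"fingers":1},{"delta_pos":[-1.2,0,0],"dr":[0,0,0],"fingers":1},{"delta_pos":[-1.2,0,-2],"dr":[0,0,0],"fingers":1},{"delta_pos":[-1.2,0,-5],"dr":[0,0,0],"fingers":1},{"delta_pos":[-1.2,0,-7],"dr":[0,0,0],"fingers":1}]'

```text
time: 12.38
tool_pos: [0.5054, 0.0915, 0.1897]
tool_rot: [3.141, -0.954, 0.082]
contact_force: [0.3, -0.9, 0.4]
opening: 0.0006
grip_force: 0.0
```

```bash
python3 - <<'E'
from kin import *
import cv2
s=robot.observe();hh=HR.inv().apply(s["tool_pos"]-HT);print(s["time"],s["contact_force"],"S",round(.5*hh[0]+.866*hh[2],4),"N",round(.866*hh[0]-.5*hh[2],4),s["qpos"])
f=[viewer.read_camera(n)[:,:,::-1] for n in("scene","side")]
b=f[0][170:220,330:380];a=f[1][170:220,335:385]
o=np.hstack([cv2.resize(i,(400,400),interpolation=cv2.INTER_CUBIC) for i in (b,a)])
o=np.vstack([o[80:280],np.hstack([cv2.resize(i[:,100:500],(400,400)) for i in f])])
cv2.imwrite("pics/e.png",cv2.convertScaleAbs(o,alpha=1.2))
E
```

```text
12.375 [ 0.26781739 -0.90520127  0.44187442] S 0.1145 N -0.1811 [-0.02377523  0.17118218  2.42031405  2.92615708  0.40949694 -1.43389898]
```

View pics/e.png

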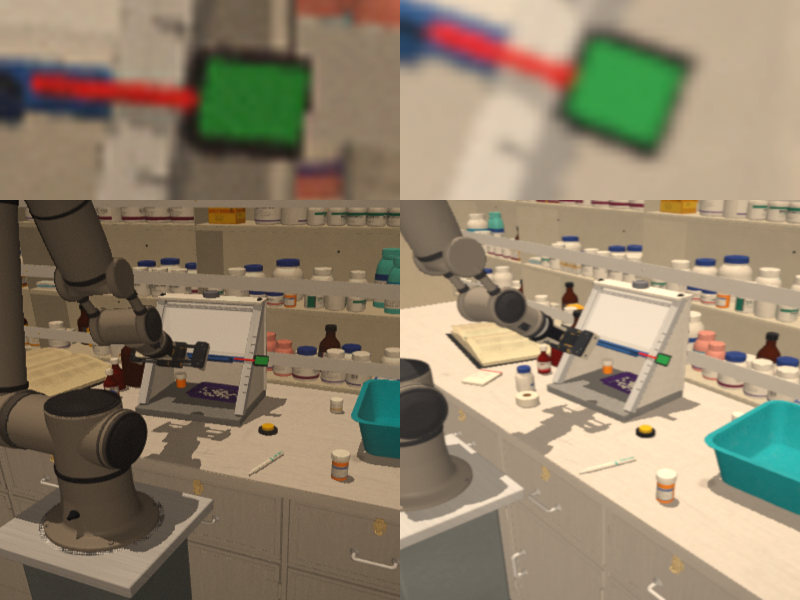

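The pointer now stands at about mid-band in both views, at (198,100) in scene and (573,77) in side. The fingers are clear of the lip and nothing else appears to have moved.

```bash
python3 -c "
from cell import robot
print(robot.hand_in())"
```

```text
the job is handed in; nothing more can be done
None
```

I pressed the fan button right down to its stop, then pushed the sash up from beneath its lip until the red pointer stood near the middle of the green band, backed the fingers clear, and handed the job in at about 12.5 s.

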